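# Lock the tube carousel for the road

## Task

The van is about to drive off: lock the tube carousel. With your fingertips push its black T-handle round until one of the two slots in the rim of the bottom disc lies under the locking bar, then press the bar's round head straight down so that the bar goes through the slot, until the head sits fully home on its guide; take nothing between the fingers, and leave the tubes in the carousel and the things standing around it untouched.

Things in the scene. Friction and masses are not known exactly. Their poses are not given: they have to be found in the camera images.
- stand: fixed dark grey stand: round foot 196 mm across, 12 mm high; origin on the worktop on the carousel's vertical axis, z up. Its -x axis points from there to the locking bar, which stands upright at (-84, 0) mm. On a tongue of the foot an upright 112 to 125 mm from the axis carries the bar's guide block (100 to 68 mm from the axis, top at 88 mm)
- carousel (a joint): turn of the carousel (disc, tube plate, tubes, T-handle in one piece) in rad, anticlockwise from above positive, no end stops. Aluminium disc 192 mm across, top at 24 mm, two opposite open rim slots 14 mm wide, 26 mm deep: at 0 one lies under the bar, at 3.14 the other; starts between. Stays where left (0.08 N m). The bar's tapered foot takes up 0.035 rad of error
- handle: black T-handle on top: a straight level bar 130 mm long, 14 mm thick, 22 mm high; origin at its centre on the axis, 147 mm above the worktop (it spans 136 to 158 mm; tubes below reach 113 mm). x runs along it. It lies square to the line through the two slots: a slot is under the locking bar when the handle is square to the line from the axis to the locking bar
- lock_bar (a joint): way of the locking bar downward in m: 0 raised, foot 7 mm above the disc (starts 0 to 0.004); 0.028 fully home, head on the guide. A friction fit holds it anywhere; about 4 N moves it. Flat steel bar 9 mm wide across the slot, 16 mm deep, foot tapered to 3 mm. With no slot under it, it stops on the disc at about 0.007
- bar_head (a point): centre of the top face of the locking bar's round black head, 28 mm across and 10 mm thick; 126 mm above the worktop when raised, 98 mm when home
- tube_plate: white round plate 122 mm across, 73 to 79 mm above the worktop, part of the carousel, with six plastic test tubes (16 mm, tops 113 mm above the worktop) on a circle of 94 mm diameter; must not be pushed
- sample_cup_5: loose clear sample cup with leaf pieces, 50 x 50 x 87 mm, standing beside the stand; origin under its centre; to be left alone
- cup_lid_1: loose cream round cup lid, 52 mm across, 17 mm high, lying beside the stand; origin under its centre; to be left alone
- timer: loose small bench timer, 58 x 66 x 18 mm, lying beside the stand; origin under its centre; to be left alone

How it is judged (in metres and radians):
On the way, in this order (a step that is already met when the one before it is completed fails the run):
1. the T-handle is pushed with the fingers (contact force between the fingers and handle above 0.5 N).
2. a slot of the disc has been brought under the locking bar, the bar still above the disc (angle between the y axis of handle and the x axis of stand, either way round below 0.07 rad and value of joint lock_bar below 0.016 m).
At the end, for the whole second after the job is handed in: The locking bar is down through a slot of the disc, within 2.5 mm of fully home, the carousel is at rest, locked with a slot at the bar (within 0.07 rad), and the cup, the lid and the timer are within 15 mm of where they stood (value of joint lock_bar above 0.0255 m and angle between the y axis of handle and the x axis of stand, either way round below 0.07 rad and angular speed of handle below 0.05 rad/s and distance of each of sample_cup_5, cup_lid_1, timer from where it was at the start of the episode below 0.015 m); the robot touches nothing.
It fails at once if the T-handle is taken between the fingers (x of the grasp point in the frame of handle between -0.066 and 0.066 m and y of the grasp point in the frame of handle between -0.008 and 0.008 m and z of the grasp point in the frame of handle between -0.015 and 0.015 m).
It fails at once if the bar's head is taken between the fingers (horizontal distance between the grasp point and bar_head below 0.014 m and z of the grasp point in the frame of bar_head between -0.03 and 0.002 m).
It fails at once if the tubes or their plate are pushed (contact force between any of the arm, the fingers and tube_plate above 2 N).
It fails at once if a thing standing around is pushed away, lifted or knocked over (distance of any of sample_cup_5, cup_lid_1, timer from where it was at the start of the episode above 0.03 m or angle between sample_cup_5's own z axis and vertical above 0.3 rad).
It also fails if it takes over 42 s, if anything falls off the work surface, if the arm or the gripper's body presses on something with over 40 N, if the wrist force passes 120 N, or if a joint passes its speed limit or range.

## Robot

A 6-joint arm with a two-finger parallel gripper is mounted at the origin on a cart in front of the work surface, level with it; the furniture and walls round the work are solid. World frame = base frame: x ahead of the robot, y to its left, z up, the work surface at z = 0. Lengths are in m, angles in degrees, forces in N, time in s.
With the tool pointing down it reaches from about 0.25 to 0.725 m from the base axis. Payload 9.7 kg.
Tool frame: the origin (TCP) lies on the centre line of the jaws, within the pads' length; the fingertips stand 19 mm ahead of it and the grasp point (between the pads) is the TCP; z points along the fingers, y is the direction in which the jaws open and shut (so a half turn about z gives the same grasp; the last joint's range is limited). The gripper opens to 85 mm and grips with 20 to 120 N. Pads are 22 mm wide; open, the fingers measure 114 mm over their backs; the gripper's body (76 mm by 85 mm) begins 54 mm behind the grasp point. The pads swing forward as they close: fully open they stand 13 mm farther back than shut.
Start: joints at [77.006, 4.979, 10.078, 95.1, 0, 90], TCP at [0.124, 0.536, 0.25] pointing down, gripper open.
Joint ranges: [-179.16, 179.16], [-48.56, 103.87], [-65.8, 70.77], [-126.05, 130.52], [-82.76, 87.17], [-180, 180]. Speed limits (degrees/s): [127.2, 127.2, 147.25, 180, 180, 180].

## Interface

Orientations are given as [roll, pitch, yaw] about the fixed x, y, z axes, in that order (R = Rz(yaw) Ry(pitch) Rx(roll)).
In Python, from workcell import bot gives the robot as it stands.
- The arm moves only by the tool servo_tool, never from a script. Its argument "motion" is a list that holds one entry, the list of rows, each a list of 6 numbers: the shift along the tool's x, y, z in mm, then the turn, a rotation vector about the tool's x, y, z in rad. A call has 1 to 5 rows; each row shifts and turns the commanded pose from where the row before left it, along the tool's axes as they then stand; what a row does not reach is not made up. A row lasts 1/10 s, in which the tool goes at most 50 mm and 8.59 degrees, less where a joint would pass 70% of its speed; a pose out of reach is approached as far as the arm can. A call is refused whole if a number of a shift passes 50 or a number of a turn 0.15, either way. A call with a gripper value outside its range is refused whole. "gripper" is the finger opening in mm, from 0 to 85.4, set as the call begins (left out, the last holds). The fingers move at their own pace and stop on an object; "newtons" is the grip in N (left out, the last holds). Time passes only in rows, so rows that do not move let the fingers close. It gives the time, the measured TCP pose, the force and the opening at its end, in the units of the state.
- bot.get_obs(): the state, without advancing time (a new reading comes with each control period).
- bot.camera(name): name is "scene" or "top" or "wrist"; returns a dict with "color" (480x640x3 uint8, red, green, blue), "fx", "fy", "cx", "cy" (pixels), "R" (3x3) and "t" (3): a world point X has camera coordinates R X + t. Camera axes: x right, y down, z forward; pixel columns grow to the right and rows downward; lengths in m; the calibration is good to about 2 mm. The wrist camera is an equidistant fisheye: a pixel r from the principal point sees the ray r / f radians off the axis. A picture is of the moment at which its call begins. There is no depth.
- bot.job_done(): hands the job in, once; it reports no verdict.
Trained networks look in a picture, given as the dict that the camera call returned (one of the last four; its "shot" number tells which), for a name from the list of things; names that differ only in an ending like _2 or _b are one class to them, and where a whole thing is asked for, a point or a joint stands for the part that bears it (a point fixed in the world has none). Each returns a list of dicts, best first, with "confidence" (0 to 1); they miss things now and then, are a little off and sometimes report something else, mostly with a low value. They report only what shows in the picture. A call takes as long as a camera call.
- bot.look_for(picture, label): "rect" ([left, top, width, height] in pixels, round what is visible of it).
The state is a dict: "time": time; "q": joint angles; "qd": joint speeds; "joint_efforts": joint torques, N m; "ee_pos": TCP position; "tcp_rot": TCP orientation; "wrist_force": force on the tool from outside, world axes, zero at the start; "torque": the same for the moment, N m; "opening": finger opening in m.
Only numpy, scipy, OpenCV 4.12 (cv2) and the standard library are available. Lean on these libraries where they do the work, as an engineer would, in place of code of your own. Each camera call takes 0.05 s, during which the arm holds its last target.

## Working session

There is one attempt and no reset: what is moved stays moved. The work goes in short steps, Python scripts to look and compute and a tool call to move; the robot and the scene stay as the last step left them, time stands still between calls to the robot, and variables do not carry over. Pictures are saved under pics/ and viewed, and the job is handed in when it is done.

Besides the shell and the picture viewer there is one more tool, called after "Request:" by a JSON object that holds its "fn" and its "kwargs". servo_tool: Moves the arm, as the interface text tells. Its arguments: {"type":"object","properties":{"motion":{"type":"array","items":{"type":"array","items":{"type":"array","items":{"type":"number"}}}},"gripper":{"type":"number"},"newtons":{"type":"number"}},"required":["motion"]}

```bash
mkdir -p pics; ls; python3 - <<'E'
from workcell import bot
import cv2
o=bot.get_obs();print({k:o[k] for k in('time','ee_pos','tcp_rot','wrist_force','opening')})
for n in('scene','top','wrist'):
    p=bot.camera(n);cv2.imwrite(f'pics/{n}0.png',p['color'][:,:,::-1])
    print(n,p['fx'],p['fy'],p['cx'],p['cy'],p['R'],p['t'],p['shot'])
    for l in('handle','bar_head','stand','sample_cup_5','cup_lid_1','timer'):
        print(l,[(r['rect'],round(r['confidence'],2)) for r in bot.look_for(p,l)[:2]])
E
```

```text
pics
{'time': 0.0, 'ee_pos': array([0.12363479, 0.53573075, 0.24959985]), 'tcp_rot': array([-1.79926905e+02, -1.53033347e-03,  1.67003764e+02]), 'wrist_force': array([ 0.29273473, -0.03937455, -0.53212045]), 'opening': 0.08559340173326707}
scene 489.4669144909572 489.4669144909572 315.56504047963074 242.41226641717495 [[-0.84794195 -0.53001219  0.00902889]
 [-0.41572713  0.65434192 -0.63167049]
 [ 0.32888508 -0.53937346 -0.77518441]] [0.5094614  0.27684014 0.8347935 ] 1
handle [([333.9, 192.0, 58.9, 37.9], 0.93)]
bar_head [([397.1, 225.9, 13.5, 20.8], 0.62)]
stand [([313.5, 195.5, 112.1, 103.0], 0.6)]
sample_cup_5 [([307.4, 268.0, 24.6, 49.1], 0.8)]
cup_lid_1 [([345.4, 198.8, 19.0, 14.7], 0.74)]
timer [([372.4, 198.1, 34.1, 25.3], 0.56), ([328.2, 201.9, 60.2, 68.5], 0.43)]
top 616.1382373116879 616.1382373116879 319.9559514027646 242.8833487726749 [[ 0.02972326 -0.99931375 -0.02210341]
 [-0.98019826 -0.02480931 -0.19645831]
 [ 0.19577512  0.0275051  -0.98026301]] [0.06671871 0.59534316 0.89776338] 2
handle [([364.2, 258.6, 88.9, 44.7], 0.81)]
bar_head [([403.0, 328.0, 20.9, 23.8], 0.86), ([339.1, 232.3, 117.0, 121.4], 0.65)]
stand [([335.3, 233.4, 121.5, 147.9], 0.65)]
sample_cup_5 [([288.1, 256.5, 35.2, 43.2], 0.61), ([362.9, 261.0, 91.2, 41.8], 0.36)]
cup_lid_1 [([453.4, 235.5, 35.3, 32.6], 0.79)]
timer [([474.4, 273.9, 41.2, 35.4], 0.96)]
wrist 371.64829954431775 371.64829954431775 313.35372399374046 240.96631238931442 [[ 2.25310797e-01  9.74286925e-01 -1.80727355e-04]
 [ 9.19888531e-01 -2.12669657e-01  3.29509800e-01]
 [ 3.20998654e-01 -7.44083646e-02 -9.44152138e-01]] [-0.54862953 -0.04253151  0.38075711] 3
handle []
bar_head [([16.6, 447.3, 28.6, 32.4], 0.73)]
stand [([16.5, 416.2, 38.1, 63.8], 0.69)]
sample_cup_5 [([117.5, 461.6, 30.6, 18.4], 0.76)]
cup_lid_1 []
timer []
```

```bash
python3 - <<'E'
import cv2
a=cv2.imread('pics/top0.png')[200:420,260:540];cv2.imwrite('pics/topc.png',cv2.resize(a,None,fx=2.8,fy=2.7,interpolation=2))
a=cv2.imread('pics/scene0.png')[160:360,280:460];cv2.imwrite('pics/scenec.png',cv2.resize(a,None,fx=3,fy=3,interpolation=2))
E
```

```text
(no output)
```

View pics/topc.png

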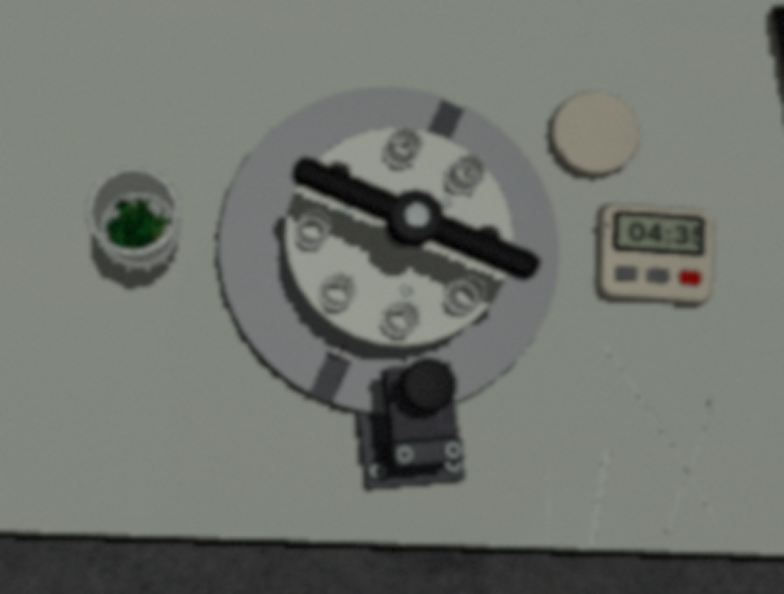

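View pics/scenec.png

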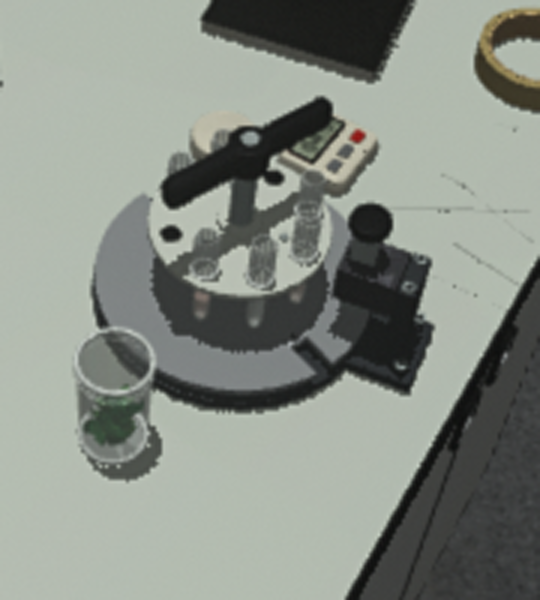

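View pics/top0.png

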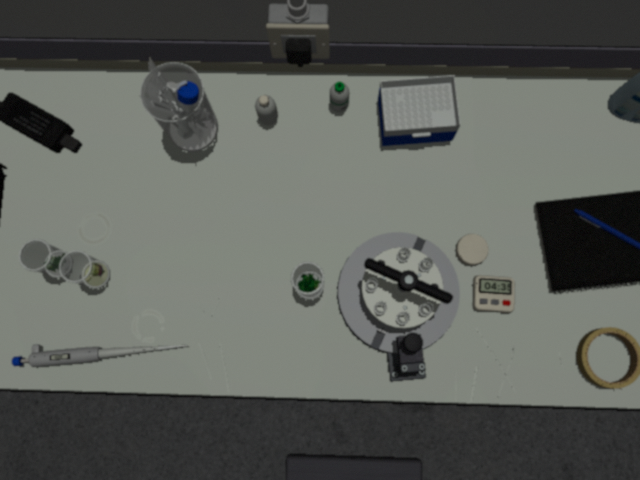

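```bash
cat > h.py <<'E'
import numpy as np
CAM={'top':(616.138,319.956,242.883,np.array([[ 0.02972326,-0.99931375,-0.02210341],[-0.98019826,-0.02480931,-0.19645831],[0.19577512,0.0275051,-0.98026301]]),np.array([0.06671871,0.59534316,0.89776338])),
'scene':(489.467,315.565,242.412,np.array([[-0.84794195,-0.53001219,0.00902889],[-0.41572713,0.65434192,-0.63167049],[0.32888508,-0.53937346,-0.77518441]]),np.array([0.5094614,0.27684014,0.8347935]))}
def bp(c,u,v,z):
    f,cx,cy,R,t=CAM[c];d=R.T@np.array([(u-cx)/f,(v-cy)/f,1]);o=-R.T@t
    return o+d*(z-o[2])/d[2]
def pr(c,X):
    f,cx,cy,R,t=CAM[c];p=R@np.array(X)+t;return np.round([cx+f*p[0]/p[2],cy+f*p[1]/p[2]],1)
E
python3 - <<'E'
from h import *
T=lambda x,y:(260+x/2.8,200+y/2.7); S=lambda x,y:(280+x/3,160+y/3)
for n,c,uv,z in [('hub','top',T(414,215),.16),('hub','scene',S(250,138),.16),
 ('endL','top',T(303,170),.156),('endR','top',T(530,264),.156),('endL','scene',S(176,187),.156),('endR','scene',S(322,110),.156),
 ('head','top',T(428,383),.125),('head','scene',S(371,219),.125),
 ('slotfar','top',T(447,119),.024),('slotnear','top',T(331,378),.024),('slotnear','scene',S(315,355),.024),
 ('discL','top',T(217,248),.024),('discR','top',T(559,248),.024),('discTop','top',T(390,87),.024),
 ('cup','top',T(135,210),.087),('lid','top',T(595,132),.017),('timer','top',T(656,250),.018)]:
    print(n,c,bp(c,*uv,z).round(4))
E
```

```text
hub top [ 0.5251 -0.0414  0.16  ]
hub scene [ 0.523  -0.0391  0.16  ]
endL top [0.5474 0.0128 0.156 ]
endR top [ 0.5022 -0.0983  0.156 ]
endL scene [0.5427 0.017  0.156 ]
endR scene [ 0.4977 -0.0884  0.156 ]
head top [ 0.4426 -0.0527  0.125 ]
head scene [ 0.4401 -0.0495  0.125 ]
slotfar top [ 0.6025 -0.0761  0.024 ]
slotnear top [ 0.4482 -0.0114  0.024 ]
slotnear scene [ 0.4448 -0.0088  0.024 ]
discL top [0.5219 0.0539 0.024 ]
discR top [ 0.5271 -0.139   0.024 ]
discTop top [ 0.6212 -0.0434  0.024 ]
cup top [0.5343 0.0983 0.087 ]
lid top [ 0.5982 -0.162   0.017 ]
timer top [ 0.5282 -0.1949  0.018 ]
```

Request:
{"fn": "servo_tool", "kwargs": {"motion": [[[0, 0, 0, 0, 0, -0.085], [0, 0, 0, 0, 0, -0.085], [0, 0, 0, 0, 0, -0.085], [0, 0, 0, 0, 0, -0.085], [-17, -44, 0, 0, 0, 0]]], "gripper": 0, "newtons": 20}}

```text
time: 1.55
ee_pos: [0.1445, 0.4961, 0.2482]
tcp_rot: [-179.9, -0.1, -173.2]
wrist_force: [0.9, -2.0, 0.1]
opening: 0.0124
```

Request:
{"fn": "servo_tool", "kwargs": {"motion": [[[-17, -44, 0, 0, 0, 0], [-17, -44, 0, 0, 0, 0], [-17, -44, 0, 0, 0, 0], [-17, -44, 0, 0, 0, 0], [-17, -44, 0, 0, 0, 0]]]}}

```text
time: 2.05
ee_pos: [0.2552, 0.2835, 0.2504]
tcp_rot: [180.0, 0.0, -173.5]
wrist_force: [2.4, 0.1, 0.6]
opening: -0.0001
```

Request:
{"fn": "servo_tool", "kwargs": {"motion": [[[-17, -44, 0, 0, 0, 0], [-17, -44, 0, 0, 0, 0], [-17, -44, 0, 0, 0, 0], [-17, -44, 0, 0, 0, 0], [0, 0, 0, 0, 0, 0]]]}}

```text
time: 2.55
ee_pos: [0.344, 0.1134, 0.2503]
tcp_rot: [-179.9, 0.0, -174.0]
wrist_force: [0.3, 0.7, 0.3]
opening: -0.0001
```

Request:
{"fn": "servo_tool", "kwargs": {"motion": [[[-17, -42, 0, 0, 0, 0], [-17, -42, 0, 0, 0, 0], [-17, -42, 0, 0, 0, 0], [-17, -42, 0, 0, 0, 0], [-17, -42, 0, 0, 0, 0]]]}}

```text
time: 3.05
ee_pos: [0.4511, -0.0823, 0.2505]
tcp_rot: [180.0, 0.0, -173.5]
wrist_force: [0.5, 0.5, 0.9]
opening: 0.0002
```

Request:
{"fn": "servo_tool", "kwargs": {"motion": [[[0, 0, 15, 0, 0, 0], [0, 0, 15, 0, 0, 0], [0, 0, 0, 0, 0, 0]]]}}

```text
time: 3.35
ee_pos: [0.4499, -0.0807, 0.2185]
tcp_rot: [179.9, -0.2, -173.5]
wrist_force: [-1.3, -0.0, 0.9]
opening: 0.0
```

```bash
python3 - <<'E'
from workcell import bot
import cv2, numpy as np
o=bot.get_obs();print({k:o[k] for k in('time','ee_pos','tcp_rot','wrist_force','opening')})
a=bot.camera('top')['color'][200:420,260:540,::-1];a=cv2.resize(a,None,fx=2,fy=2.7,interpolation=2)
b=bot.camera('wrist')['color'][:,:,::-1]
cv2.imwrite('pics/t1.png',a);cv2.imwrite('pics/w1.png',b)
E
```

```text
{'time': 3.35, 'ee_pos': array([ 0.44992954, -0.08073263,  0.21845009]), 'tcp_rot': array([ 1.79940420e+02, -1.67405361e-01, -1.73521993e+02]), 'wrist_force': array([-1.2944299, -0.0153819,  0.9472503]), 'opening': 1.556329822704723e-05}
```

View pics/t1.png

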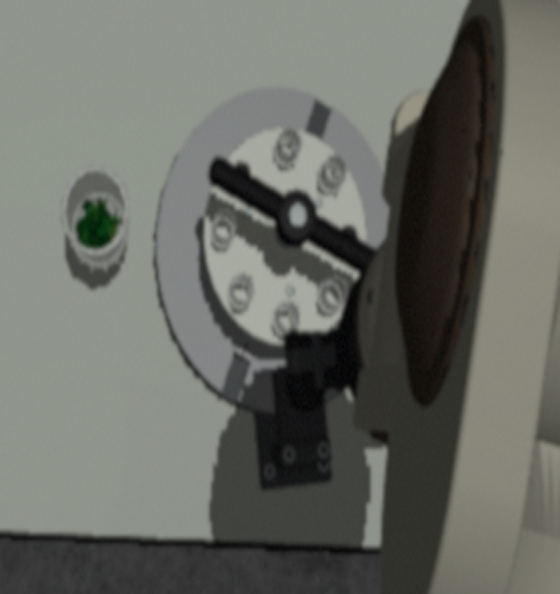

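View pics/w1.png

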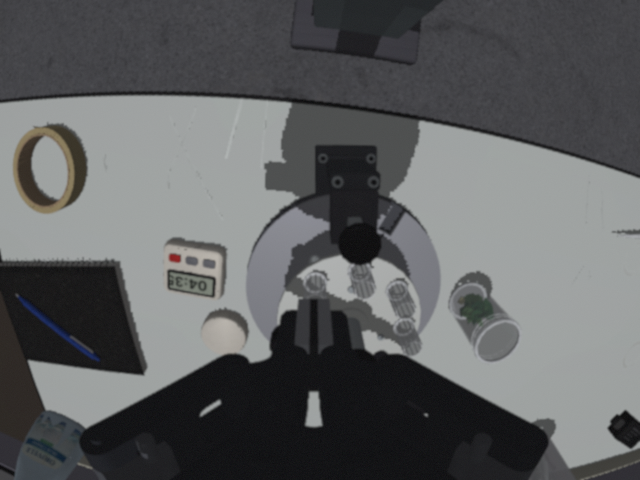

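Request:
{"fn": "servo_tool", "kwargs": {"motion": [[[0, -6, 20, 0, 0, 0], [0, 0, 20, 0, 0, 0], [0, 0, 19, 0, 0, 0], [0, 0, 0, 0, 0, 0]]]}}

```text
time: 3.85
ee_pos: [0.4505, -0.0864, 0.1602]
tcp_rot: [180.0, -0.1, -173.5]
wrist_force: [-0.1, 0.1, 0.1]
opening: 0.0002
```

Request:
{"fn": "servo_tool", "kwargs": {"motion": [[[-8, 0, 0, 0, 0, 0], [-8, 0, 0, 0, 0, 0], [-5, 0, 0, 0, 0, 0], [-4, 0, 0, 0, 0, 0], [-4, 0, 0, 0, 0, 0]]]}}

```text
time: 4.35
ee_pos: [0.4805, -0.0837, 0.1615]
tcp_rot: [-180.0, 0.0, -173.5]
wrist_force: [-0.1, -1.0, -0.4]
opening: -0.0004
```

Request:
{"fn": "servo_tool", "kwargs": {"motion": [[[-4, 0, 0, 0, 0, 0], [-4, 0, 0, 0, 0, 0], [-4, 0, 0, 0, 0, 0], [-3, 0, 0, 0, 0, 0], [0, 0, 0, 0, 0, 0]]]}}

```text
time: 4.85
ee_pos: [0.4953, -0.0821, 0.1612]
tcp_rot: [180.0, 0.0, -173.5]
wrist_force: [-0.1, 0.0, 0.1]
opening: -0.0
```

```bash
cat > look.py <<'E'
import sys
from workcell import bot
import cv2, numpy as np
n=sys.argv[1]
o=bot.get_obs();print({k:np.round(o[k],4) for k in('time','ee_pos','tcp_rot','wrist_force','opening')})
for c in sys.argv[2:]:
    p=bot.camera(c)['color'][:,:,::-1]
    cv2.imwrite(f'pics/{c}{n}.png',p)
    if c=='top': p=cv2.resize(p[200:420,320:520],None,fx=2.7,fy=2.7,interpolation=2)
    if c=='scene': p=cv2.resize(p[160:360,280:460],None,fx=3,fy=3,interpolation=2)
    cv2.imwrite(f'pics/{c}{n}c.png',p)
E
python3 look.py 2 top scene wrist
```

```text
{'time': np.float64(4.85), 'ee_pos': array([ 0.4953, -0.0821,  0.1612]), 'tcp_rot': array([ 1.799940e+02,  1.860000e-02, -1.735098e+02]), 'wrist_force': array([-0.0985,  0.0354,  0.1059]), 'opening': np.float64(-0.0)}
```

View pics/top2c.png

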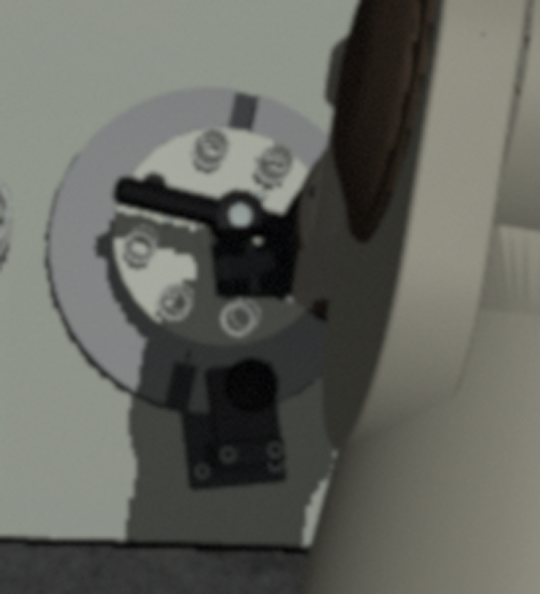

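View pics/scene2c.png

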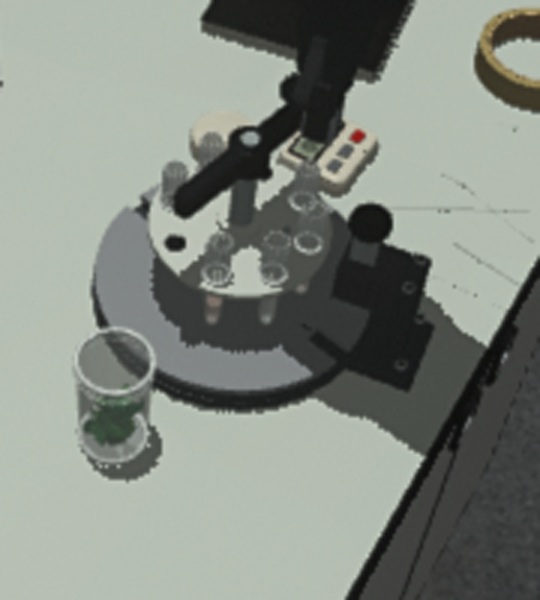

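View pics/wrist2c.png

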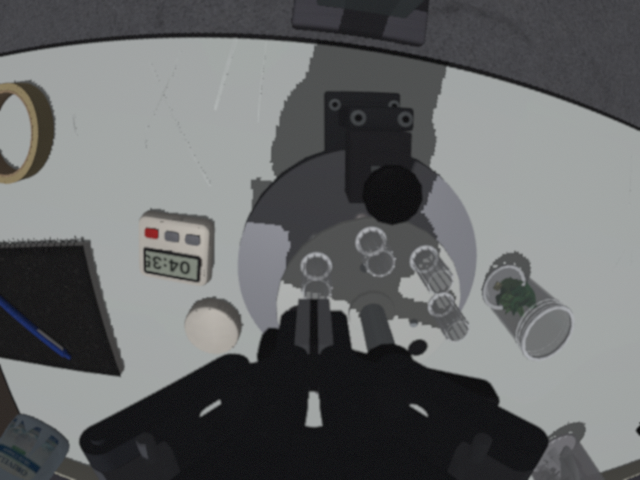

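```bash
python3 - <<'E'
from h import *
T=lambda x,y:(320+x/2.7,200+y/2.7); S=lambda x,y:(280+x/3,160+y/3)
ang=lambda d:round(float(np.degrees(np.arctan2(d[1],d[0]))),1)
e=bp('top',*T(127,188),.156);h=bp('top',*T(240,214),.16);print('handle',e,h,ang(e-h))
f=bp('top',*T(244,111),.024);n=bp('top',*T(182,386),.024);print('slots',f,n,ang(f-n)+90)
b=bp('top',*T(251,385),.125);print('bar',b,ang(h-b))
# guide orientation bolts
print('head scene',bp('scene',*S(371,219),.125),ang(bp('scene',*S(250,138),.16)-bp('scene',*S(371,219),.125)))
l=bp('top',*T(228,455),.088);r=bp('top',*T(275,450),.088);print('bolts',l,r,ang(l-r)-90)
l=bp('top',*T(202,471),.012);r=bp('top',*T(275,463),.012);print('bolts low',l,r,ang(l-r)-90)
E
```

```text
handle [0.53807257 0.01427844 0.156     ] [ 0.52563213 -0.04285097  0.16      ] 77.7
slots [ 0.60701985 -0.06129156  0.024     ] [ 0.44405172 -0.02577695  0.024     ] 77.7
bar [ 0.44162874 -0.05280803  0.125     ] 6.8
head scene [ 0.44008366 -0.04953462  0.125     ] 7.2
bolts [ 0.40579424 -0.04519695  0.088     ] [ 0.40916237 -0.07024539  0.088     ] 7.700000000000003
bolts low [ 0.39627168 -0.03873714  0.012     ] [ 0.40206418 -0.0808265   0.012     ] 7.799999999999997
```

Request:
{"fn": "servo_tool", "kwargs": {"motion": [[[-3, -2, 0, 0, 0, 0], [-3, -2, 0, 0, 0, 0], [-4, -2, 0, 0, 0, 0], [-4, -2, 0, 0, 0, 0], [0, 0, 0, 0, 0, 0]]]}}

```text
time: 5.5
ee_pos: [0.5104, -0.0888, 0.1612]
tcp_rot: [-180.0, 0.0, -173.5]
wrist_force: [0.3, 0.6, 0.5]
opening: -0.0001
```

```bash
python3 look.py 3 top wrist
```

```text
{'time': np.float64(5.5), 'ee_pos': array([ 0.5104, -0.0888,  0.1612]), 'tcp_rot': array([-1.799786e+02,  2.340000e-02, -1.735277e+02]), 'wrist_force': array([0.2653, 0.6491, 0.5082]), 'opening': np.float64(-0.0001)}
```

View pics/top3c.png

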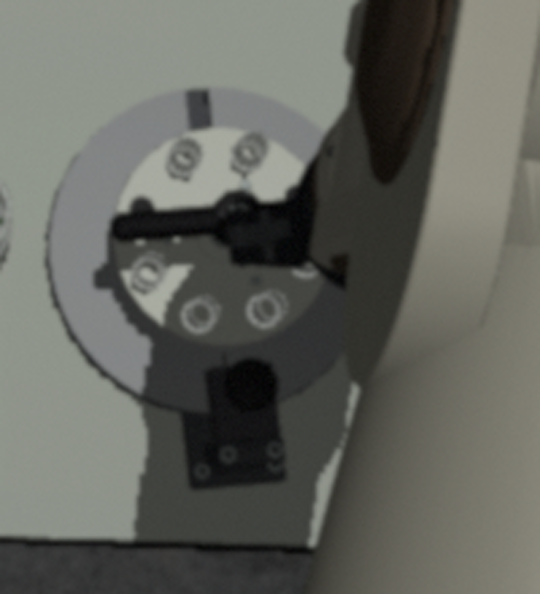

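```bash
python3 - <<'E'
from h import *
T=lambda x,y:(320+x/2.7,200+y/2.7)
ang=lambda d:round(float(np.degrees(np.arctan2(d[1],d[0]))),1)
e=bp('top',*T(124,226),.156);h=np.array([.5252,-.0424,0]);print('handle',e,ang(e-h))
m=bp('top',*T(212,220),.156);print('handle seg',ang(e-m))
f=bp('top',*T(199,110),.024);print('slot',f,ang(f-h)+90)
# predicted near slot when aligned, and ideal far slot px
for a in(6,7,8):print(a,(pr('top',[h[0]+.083*np.cos(np.radians(a)),h[1]+.083*np.sin(np.radians(a)),.024])-[320,200])*2.7)
E
```

```text
handle [0.51847658 0.01551442 0.156     ] 96.6
handle seg 95.5
slot [ 0.60695341 -0.03454434  0.024     ] 95.5
6 [197.64 108.54]
7 [195.21 108.81]
8 [192.78 109.08]
```

Request:
{"fn": "servo_tool", "kwargs": {"motion": [[[-1, 0, 0, 0, 0, 0], [0, 0, 0, 0, 0, 0], [15, 0, 0, 0, 0, 0], [15, 0, -20, 0, 0, 0], [0, 0, -40, 0, 0, 0]]]}}

```text
time: 6.1
ee_pos: [0.4783, -0.0916, 0.2195]
tcp_rot: [179.9, -0.3, -173.5]
wrist_force: [1.2, -0.1, 1.1]
opening: -0.0
```

Request:
{"fn": "servo_tool", "kwargs": {"motion": [[[30, 0, -20, 0, 0, 0], [50, 0, 0, 0, 0, 0], [50, 0, 0, 0, 0, 0], [0, 0, 0, 0, 0, 0]]]}}

```text
time: 6.5
ee_pos: [0.3478, -0.1065, 0.2428]
tcp_rot: [-179.9, 0.1, -173.6]
wrist_force: [1.1, 0.4, 0.7]
opening: 0.0
```

```bash
python3 look.py 4 top scene wrist
```

```text
{'time': np.float64(6.5), 'ee_pos': array([ 0.3478, -0.1065,  0.2428]), 'tcp_rot': array([-1.799199e+02,  1.217000e-01, -1.735970e+02]), 'wrist_force': array([1.1463, 0.3648, 0.7074]), 'opening': np.float64(0.0)}
```

View pics/top4c.png

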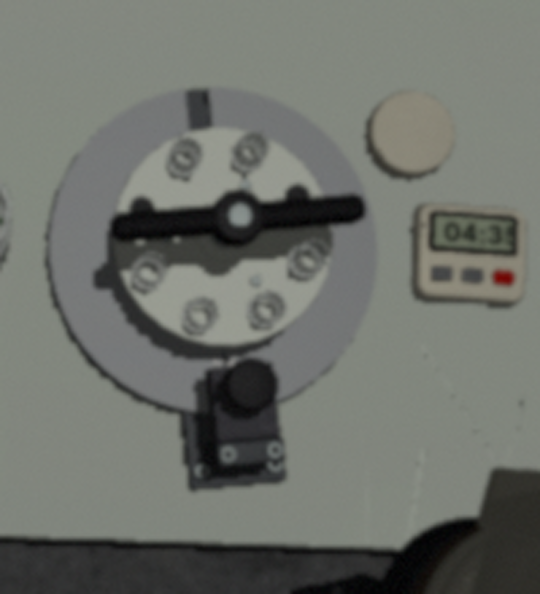

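View pics/wrist4c.png

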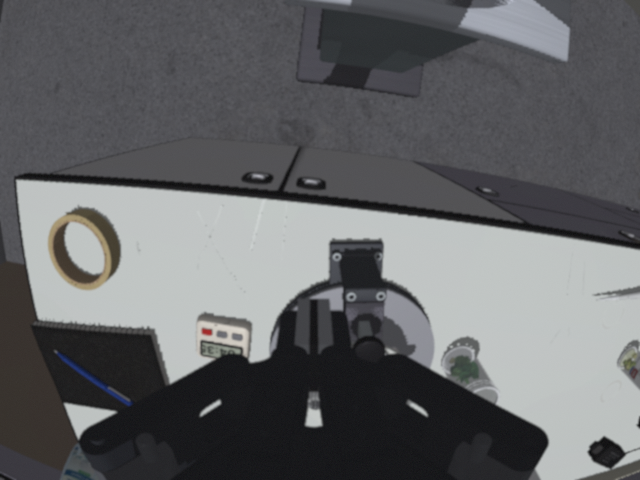

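View pics/scene4c.png

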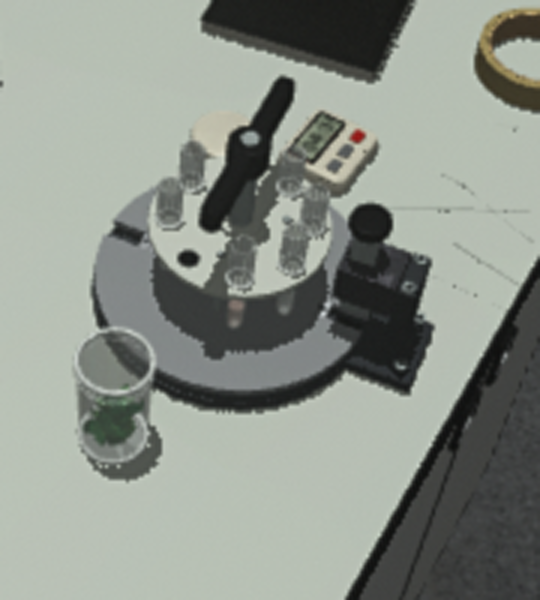

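```bash
python3 - <<'E'
from h import *
import cv2
ang=lambda d:round(float(np.degrees(np.arctan2(d[1],d[0]))),2)
def plane(im,z,c,half=.12,s=4000):
    xs=np.arange(-half,half,1/s);X=c[0]-xs[:,None]+0*xs[None];Y=c[1]-xs[None]+0*xs[:,None]
    f,cx,cy,R,t=CAM['top'];P=np.stack([X,Y,0*X+z],-1)@R.T+t
    return cv2.remap(im,(cx+f*P[...,0]/P[...,2]).astype('f4'),(cy+f*P[...,1]/P[...,2]).astype('f4'),cv2.INTER_CUBIC),X,Y
im=cv2.imread('pics/top4.png')
c=(.5252,-.0424)
g,X,Y=plane(im,.157,c);k=cv2.cvtColor(g,6)
m=(k<45)&(np.hypot(X-c[0],Y-c[1])<.075)
n,lab,st,_=cv2.connectedComponentsWithStats(m.astype('u1'));i=1+st[1:,4].argmax();m=lab==i
r=np.hypot(X[m]-c[0],Y[m]-c[1]);
p=np.c_[X[m],Y[m]].astype('f4')
rect=cv2.minAreaRect(p);print('rect',rect)
# handle arms excluding hub
a=m&(np.hypot(X-c[0],Y-c[1])>.022);p=np.c_[X[a],Y[a]]
for s in(1,-1):
    q=p[(p[:,1]-c[1])*s>0];print('arm',q.mean(0))
L=p[p[:,1]>c[1]].mean(0);Rr=p[p[:,1]<c[1]].mean(0);print('handle ang',ang(L-Rr),'mid',(L+Rr)/2)
cv2.imwrite('pics/ph.png',np.where(m[...,None],(0,0,255),g).astype('u1')[::2,::2])
g,X,Y=plane(im,.088,(.43,-.055),.06);cv2.imwrite('pics/pg.png',g)
g,X,Y=plane(im,.124,(.44,-.052),.04);cv2.imwrite('pics/phead.png',cv2.resize(g,None,fx=1.5,fy=1.5))
g,X,Y=plane(im,.024,c,.11);cv2.imwrite('pics/pd.png',g[::2,::2])
cv2.imwrite('pics/all.png',np.hstack([cv2.resize(cv2.imread('pics/'+f),(400,400)) for f in('ph.png','pg.png')]))
cv2.imwrite('pics/all2.png',np.hstack([cv2.resize(cv2.imread('pics/'+f),(400,400)) for f in('phead.png','pd.png')]))
E
```

```text
rect ((0.5234001278877258, -0.0408492311835289), (0.0280161090195179, 0.12921078503131866), 6.43265438079834)
arm [0.51998586 0.00084179]
arm [ 0.52930529 -0.08235352]
handle ang 96.39 mid [ 0.52464558 -0.04075587]
```

View pics/all.png

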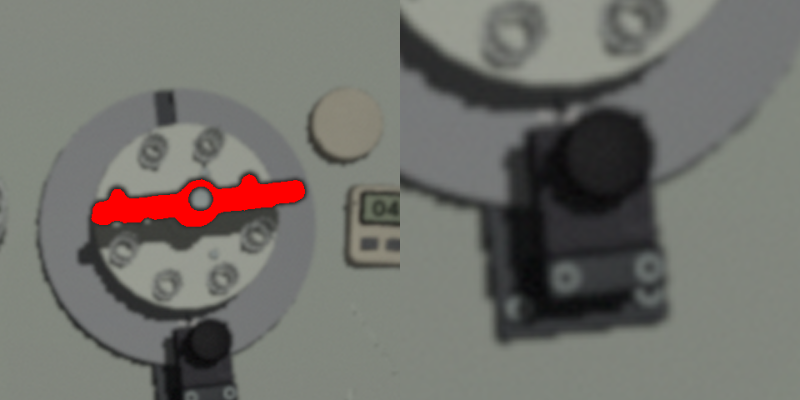

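View pics/all2.png

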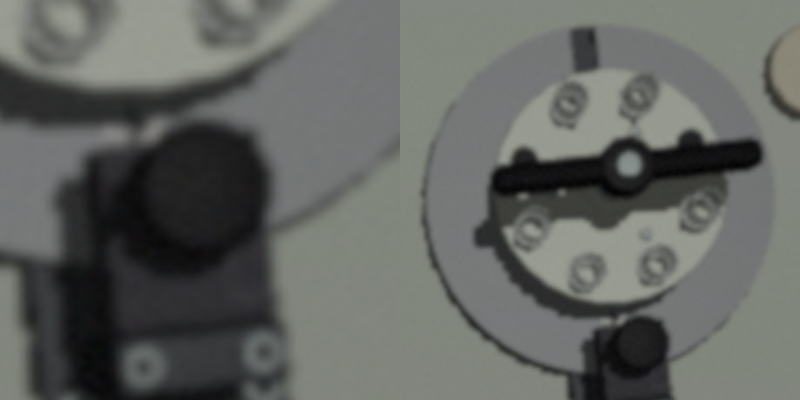

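Request:
{"fn": "servo_tool", "kwargs": {"motion": [[[-25, 11, 0, 0, 0, 0], [-25, 11, 0, 0, 0, 0], [-25, 11, 0, 0, 0, 0], [-24, 11, 0, 0, 0, 0], [0, 0, 0, 0, 0, 0]]]}}

```text
time: 7.15
ee_pos: [0.4478, -0.0499, 0.2396]
tcp_rot: [179.9, -0.1, -173.4]
wrist_force: [0.3, 0.1, 0.1]
opening: 0.0003
```

Request:
{"fn": "servo_tool", "kwargs": {"motion": [[[0, 0, 25, 0, 0, 0], [0, 0, 25, 0, 0, 0], [0, 0, 25, 0, 0, 0], [0, 0, 10, 0, 0, 0], [0, 0, 0, 0, 0, 0]]]}}

```text
time: 7.65
ee_pos: [0.4446, -0.0514, 0.1549]
tcp_rot: [180.0, -0.2, -173.5]
wrist_force: [0.4, -0.2, -0.3]
opening: -0.0001
```

```bash
python3 look.py 5 top scene
```

```text
{'time': np.float64(7.65), 'ee_pos': array([ 0.4446, -0.0514,  0.1549]), 'tcp_rot': array([ 1.799616e+02, -1.618000e-01, -1.735015e+02]), 'wrist_force': array([ 0.3863, -0.2254, -0.2895]), 'opening': np.float64(-0.0001)}
```

View pics/scene5c.png

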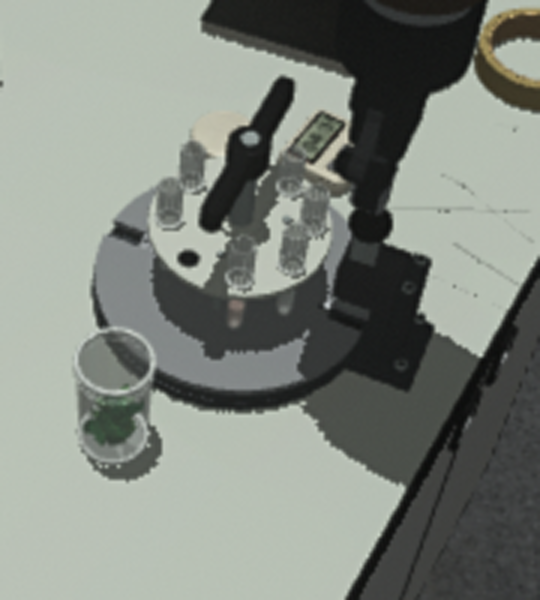

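View pics/top5c.png

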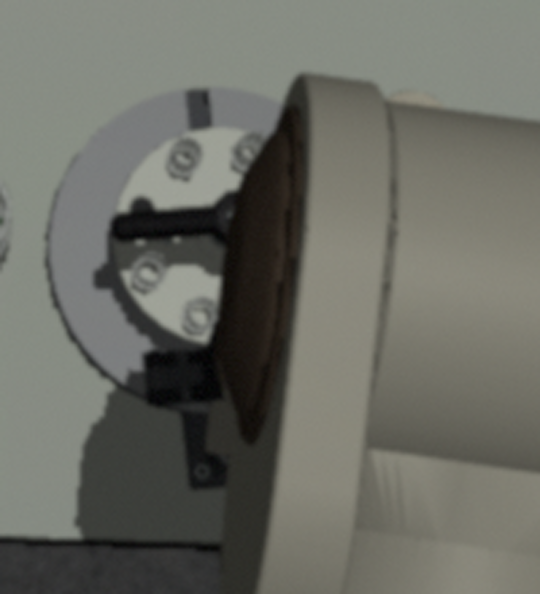

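Request:
{"fn": "servo_tool", "kwargs": {"motion": [[[3, 0, 4, 0, 0, 0], [0, 0, 4, 0, 0, 0], [0, 0, 4, 0, 0, 0], [0, 0, 3, 0, 0, 0], [0, 0, 0, 0, 0, 0]]]}}

```text
time: 8.25
ee_pos: [0.4421, -0.0519, 0.1411]
tcp_rot: [-180.0, -0.0, -173.5]
wrist_force: [0.2, -0.4, -0.6]
opening: -0.0003
```

Request:
{"fn": "servo_tool", "kwargs": {"motion": [[[0, 0, 2, 0, 0, 0], [0, 0, 2, 0, 0, 0], [0, 0, 1, 0, 0, 0], [0, 0, 0, 0, 0, 0]]]}}

```text
time: 8.65
ee_pos: [0.4421, -0.0519, 0.1361]
tcp_rot: [180.0, -0.0, -173.5]
wrist_force: [-0.6, 0.2, 1.0]
opening: -0.0002
```

Request:
{"fn": "servo_tool", "kwargs": {"motion": [[[0, 0, 2, 0, 0, 0], [0, 0, 2, 0, 0, 0], [0, 0, 2, 0, 0, 0], [0, 0, 1, 0, 0, 0]]]}}

```text
time: 9.05
ee_pos: [0.4421, -0.0519, 0.1291]
tcp_rot: [180.0, -0.0, -173.5]
wrist_force: [-1.5, -0.1, 3.2]
opening: -0.0001
```

Request:
{"fn": "servo_tool", "kwargs": {"motion": [[[0, 0, 2, 0, 0, 0], [0, 0, 2, 0, 0, 0], [0, 0, 2, 0, 0, 0]]]}}

```text
time: 9.35
ee_pos: [0.4421, -0.0519, 0.1231]
tcp_rot: [-180.0, 0.0, -173.5]
wrist_force: [-0.5, 0.5, 3.0]
opening: 0.0002
```

```bash
python3 look.py 6 scene
```

```text
{'time': np.float64(9.35), 'ee_pos': array([ 0.4421, -0.0519,  0.1231]), 'tcp_rot': array([-1.799984e+02,  3.600000e-03, -1.735164e+02]), 'wrist_force': array([-0.527 ,  0.4914,  3.0345]), 'opening': np.float64(0.0002)}
```

View pics/scene6c.png

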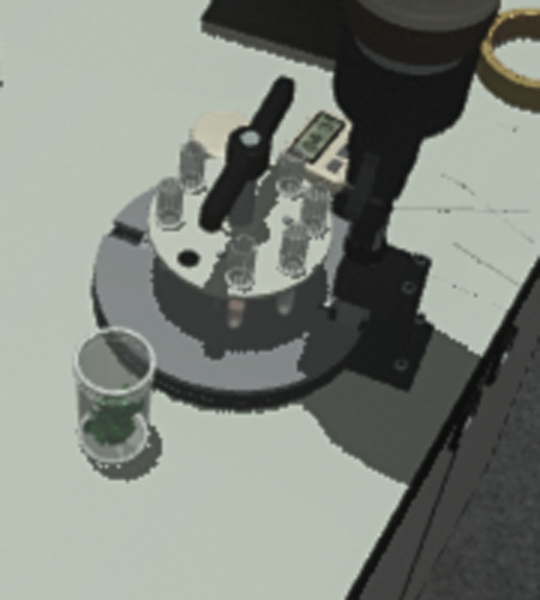

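Request:
{"fn": "servo_tool", "kwargs": {"motion": [[[0, 0, 2, 0, 0, 0], [0, 0, 2, 0, 0, 0], [0, 0, 1, 0, 0, 0]]]}}

```text
time: 9.7
ee_pos: [0.4421, -0.0519, 0.1181]
tcp_rot: [180.0, -0.0, -173.5]
wrist_force: [-1.4, 0.2, 3.0]
opening: 0.0002
```

Request:
{"fn": "servo_tool", "kwargs": {"motion": [[[0, 0, 1, 0, 0, 0], [0, 0, 1, 0, 0, 0], [0, 0, 0, 0, 0, 0]]]}}

```text
time: 10.0
ee_pos: [0.4422, -0.0519, 0.1169]
tcp_rot: [-180.0, 0.0, -173.5]
wrist_force: [-2.9, 0.3, 8.8]
opening: -0.0
```

Request:
{"fn": "servo_tool", "kwargs": {"motion": [[[0, 0, 1, 0, 0, 0], [0, 0, 1, 0, 0, 0], [0, 0, 0, 0, 0, 0]]]}}

```text
time: 10.3
ee_pos: [0.4423, -0.0519, 0.1168]
tcp_rot: [-180.0, 0.1, -173.5]
wrist_force: [-9.7, 0.9, 23.9]
opening: 0.0003
```

Request:
{"fn": "servo_tool", "kwargs": {"motion": [[[0, 0, -10, 0, 0, 0], [0, 0, -30, 0, 0, 0], [0, 0, -40, 0, 0, 0], [0, 0, -40, 0, 0, 0], [40, 0, 0, 0, 0, 0]]]}}

```text
time: 10.8
ee_pos: [0.4063, -0.0566, 0.2387]
tcp_rot: [-179.9, 0.4, -173.5]
wrist_force: [-1.2, -0.0, -0.3]
opening: -0.0002
```

Request:
{"fn": "servo_tool", "kwargs": {"motion": [[[40, -25, 0, 0, 0, 0], [40, -25, 0, 0, 0, 0], [0, 0, 0, 0, 0, 0]]]}}

```text
time: 11.1
ee_pos: [0.3256, -0.1171, 0.2348]
tcp_rot: [-179.9, 0.0, -173.8]
wrist_force: [0.6, -0.3, 0.1]
opening: 0.0003
```

```bash
python3 look.py 7 top scene
```

```text
{'time': np.float64(11.1), 'ee_pos': array([ 0.3256, -0.1171,  0.2348]), 'tcp_rot': array([-1.799415e+02,  7.800000e-03, -1.737547e+02]), 'wrist_force': array([ 0.5675, -0.3363,  0.0996]), 'opening': np.float64(0.0003)}
```

View pics/scene7c.png

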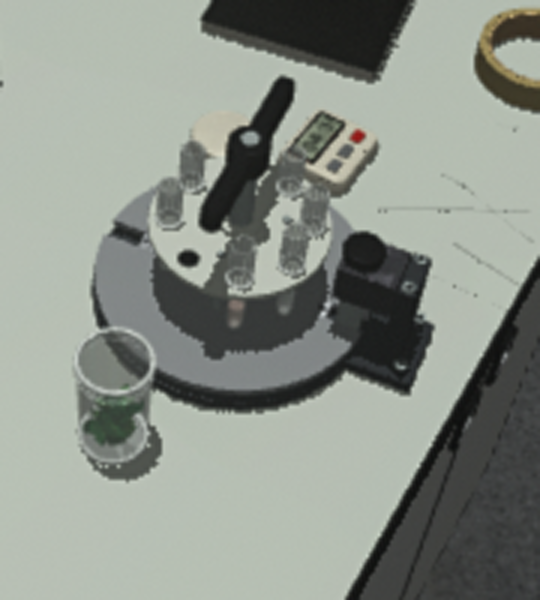

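View pics/top7c.png

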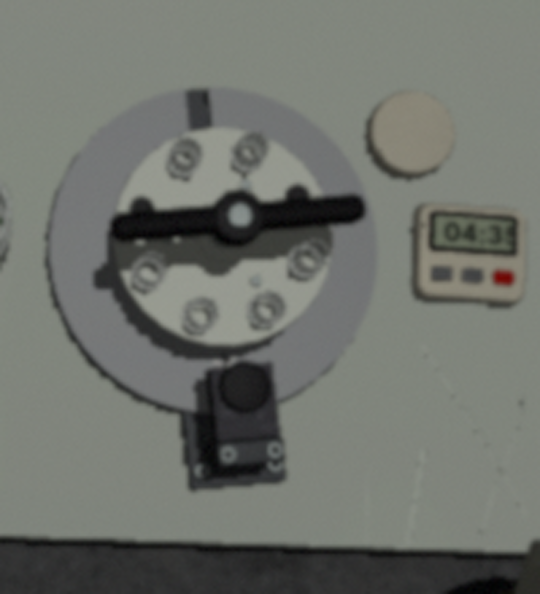

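The head sits flat on the guide in both pictures (scene crop about (362,252), top crop about (245,387)). The handle is square to the line to the bar. The cup, lid and timer have not moved, and the arm is clear.

```bash
python3 -c "
from workcell import bot
print(bot.job_done())"
```

```text
the job is handed in; nothing more can be done
None
```

The carousel is locked and I handed the job in at about 11 s of the 42 s allowed; the interface gave no verdict.

**Turning:** I pushed the T-handle about 29° anticlockwise with the closed fingertips, which brought a slot under the locking bar.

**Pressing:** I pressed the bar's head straight down. It moved at about 3 N and did not stop on the disc at 7 mm. The force rose to about 24 N with the fingertips at 98 mm, which is the head's home height.

**Last checks:**
- The scene and top pictures show the head seated on its guide.
- The cup, lid and timer look unmoved, and the tubes look undisturbed.
- The arm was well clear, with the wrist force near zero.

**Where measurements disagreed:**
- **Handle angle:** single-view readings after the push ranged from about 95.5° to 96.6°. The best fit was 96.4°.
- **Bar direction:** different features gave about 6° to 8.4°, so the target handle angle lay between 96° and 98.4°. Both spreads are mostly within the 2° the bar's tapered foot takes up.
- **Contact force:** the force sensor showed almost nothing while I pushed the handle. That contact is confirmed only by the handle having turned.

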